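# Tuck a power-supply cover under its spring leaf and hold it down

### The job

Close the open power-supply case on the bench: pick up the loose metal cover by its upright rib, lay it squarely on the case and slide its plain edge in under the spring leaf until it meets the stop wall, without lifting the leaf on the way. Finish still holding the cover, firmly pressed down flat on the case rim, as if waiting for someone to put in the screws; do not let go. Leave the other things on the bench where they are.

Things in the scene. Friction and masses are not known exactly. Their poses are not given: they have to be found in the camera images.
- cover: Loose aluminium plate 138 (x) x 96 (y) x 3 mm, 110 to 230 g, flat on the bench. Origin: centre of its underside; x towards the plain edge (to be tucked, x = +69), z up. In its middle an upright grip rib, 44 long in x, 12 thick in y, top 31 mm above the underside. The other edge (x = -69) has a folded-up flange 14 mm high. Dark dots are vent holes.
- cover_grip (a point): Point in the middle of the cover's rib, 20 mm above the cover's underside; axes as the cover's.
- cover_edge (a point): Middle of the cover's plain edge, on the underside, 69 mm in +x of the cover's origin; axes as the cover's.
- case: Open aluminium case fixed to the bench, 160 (x) x 100 (y) mm, green board inside, black terminal block outside its -x end. Origin: centre of underside, on the bench; x towards stop wall and leaf, z up. Flat rim for the cover 40 mm high, x = -80 to +62; stop wall face at x = +62, wall top 45.5 high. Cover home: its origin at x = -7, y = 0, z = 40, slid in along +x. No side guides.
- rim: The case's rim frame (walls 5 to 8 mm thick around the opening, top face 40 mm above the bench); same origin and axes as the case. The cover rests and is pressed on it.
- stop (a point): Middle of the foot of the stop wall's face, at rim height: 62 mm in +x of the case's origin, 40 mm up. The cover's edge point meets it when home.
- leaf (a joint): Steel spring leaf, 80 mm wide, 2 thick, lapping over the rim from the stop wall's top to x = +42 of the case, then a lip flared up to x = +37, 51 mm over the bench. Its underside is 5.5 mm above the rim: the 3 mm cover passes with 2.5 to spare. Value (rad): turn about its hinge at x = +78; 0 = down, grows as the front lifts (about 2 N lifts it; 0.1 = 4 mm).
- push_switch: Bystander: small metal push switch with blue cap, standing, 28 mm across, 36 high; origin under its centre.
- solder_spool: Bystander: red spool, 48 mm across, 26 high; origin under its centre.
- screwdriver: Bystander: screwdriver lying on the bench, 170 mm long along its x.
- screw_cup: Bystander: small white bowl, 60 mm across, 35 high; origin under its centre.
- heatsink: Bystander: dark finned heat sink, 45 x 36 x 23 mm; origin under its centre.
- capacitor: Bystander: black capacitor standing on end, 18 mm across, 28 high; origin under its centre.
Not all that is in view belongs to the job. Leave any turquoise look-alike of the cover alone.

How it is judged:
On the way, in this order (a step that is already met when the one before it is completed fails the run):
1. the cover is picked up off the bench in the fingers (height (world z) of cover above 0.03 m and contact force between the fingers and cover above 2 N), for 0.2 s.
2. the cover's plain edge is under the leaf, against the stop wall (x of cover_edge in the frame of case above 0.057 m and y of cover_edge in the frame of case between -0.007 and 0.007 m and z of cover_edge in the frame of case between 0.037 and 0.0425 m), for 0.1 s.
At the end, for the whole second after the job is handed in: Cover flat on the rim (tilt under 0.03 rad), plain edge under the leaf within 5 mm of the stop wall, 7 mm of the middle, 0.07 rad of square; leaf down (under 0.05 rad); fingers still on the cover (over 3 N), which presses the rim with over 6 N, at rest (all of step 2 and angle between the x axis of cover and the x axis of case, either way round below 0.07 rad and angle between cover's own z axis and vertical below 0.03 rad and value of joint leaf below 0.05 rad and contact force between cover and rim above 6 N and contact force between the fingers and cover above 3 N and linear speed of cover below 0.02 m/s); the arm keeps its last pose, push and grip.
It fails at once if the leaf is lifted (over 0.1 rad, about 4 mm at its lip) (value of joint leaf above 0.1 rad).
It fails at once if a bystander is moved by more than 20 mm (distance of any of push_switch, solder_spool, screwdriver, screw_cup, heatsink, capacitor from where it was at the start of the episode above 0.02 m).
It also fails if it takes over 40 s, if anything falls off the work surface, if the arm or the gripper's body presses on something with over 40 N, if the wrist force passes 120 N, or if a joint passes its speed limit or range.

### The arm

A 7-joint arm with a two-finger parallel gripper is mounted at the origin on the work surface. World frame = base frame: x ahead of the robot, y to its left, z up, the work surface at z = 0. Lengths are in m, angles in rad, forces in N, time in s.
With the tool pointing down it reaches from about 0.4 to 0.85 m from the base axis. Payload 4.5 kg.
Tool frame: the origin (TCP) lies on the mounting face of the last link; the fingertips stand 166 mm ahead of it and the grasp point (between the pads) lies 147 mm ahead of it; z points along the fingers, y is the line along which they close (so a half turn about z gives the same grasp; the last joint's range is limited). The gripper opens to 88 mm and grips with 3 to 60 N. Pads are 18 mm wide; open, the fingers measure 123 mm over their backs; the gripper's body (75 mm by 187 mm) begins 45 mm behind the grasp point.
Start: joints at [1.336, 0.689, -0.195, 1.565, 0.157, 0.902, -0.215], TCP at [0.166, -0.603, 0.405] pointing down, gripper open.
Joint ranges: [-3.01, 3.01], [-0.46, 2.08], [-1.47, 1.51], [0.13, 2.56], [-1, 4.14], [0.04, 2.09], [-2.66, 2.66]. Speed limits (rad/s): [2.57, 2.57, 3.14, 3.14, 3.14, 3.14, 3.14].

### API

Orientations are given as a unit quaternion [x, y, z, w].
In Python, from plant import r, snapshot gives the robot as it stands. The module is installed in compiled form; this text tells all that it offers.
- The arm moves only by the tool move_arm, never from a script. Its argument "rows" is a list of rows, each a list of 5 numbers: the shift along the tool's x, y, z in m, then the turn about the tool's z in rad, then the finger opening in m, from 0 to 0.0881. In form: [[dx, dy, dz, spin, claw], ...]. A call has 1 to 10 rows; each row shifts and turns the commanded pose from where the row before left it, along the tool's axes as they then stand; what a row does not reach is not made up. A row lasts 1/12 s, in which the tool goes at most 41.7 mm and 7.16 degrees, less where a joint would pass 70% of its speed; a pose out of reach is approached as far as the arm can. A call with a gripper value outside its range is refused whole. The fingers move at their own pace and stop on an object; "newtons" is the grip in N (left out, the last holds). Time passes only in rows, so rows that do not move let the fingers close. It gives the time, the measured TCP pose, the force, the opening and the grip force at its end, in the units of the state.
- r.get_state(): the state, without advancing time (a new reading comes with each control period).
- snapshot(name): name is "side" or "top" or "wrist"; returns a dict with "color" (420x560x3 uint8, red, green, blue), "depth" (420x560 float32, m along the optical axis (not along the pixel's ray), 0 where there is no reading), "mtx" (3x3 intrinsics, pixels), "eye" and "orientation" of the camera in the world. Camera axes: x right, y up, looking along -z (the intrinsics and any distortion apply to the point x, -y, -z); pixel columns grow to the right and rows downward; lengths in m; the calibration is good to about 2 mm. A picture is of the moment at which its call begins.
- r.finish_job(): hands the job in; it is judged then, once.
The state is a dict: "clock": time; "q": joint angles; "qd": joint speeds; "joint_torque": joint torques, N m; "tool_pos": TCP position; "eef_rot": TCP orientation; "contact_force": force on the tool from outside, world axes, zero at the start; "moment": the same for the moment, N m; "opening": opening from 0.0 (shut) to 1.0 (fully open); "finger_force": force on a finger pad.
Only numpy, scipy, OpenCV 4.12 (cv2) and the standard library are available. Lean on these libraries where they do the work, as an engineer would, in place of code of your own. Each camera call takes 0.05 s, during which the arm holds its last target. There are 200 camera calls.

## Working session

There is one attempt and no reset: what is moved stays moved. The work goes in short steps, Python scripts to look and compute and a tool call to move; the robot and the scene stay as the last step left them, time stands still between calls to the robot, and variables do not carry over. Pictures are saved under pics/ and viewed, at most 10 in all, crops included, and the job is handed in when it is done.

Besides the shell and the picture viewer there is one more tool, called as name([rows], argument=value, ...), one row to a line, values as JSON. move_arm: Moves the arm, as the interface text tells. Its arguments: {"type":"object","properties":{"rows":{"type":"array"},"newtons":{"type":"number"}},"required":["rows"]}

```bash
mkdir -p pics
cat > h.py <<'E'
import numpy as np, cv2
from scipy.spatial.transform import Rotation as R
from plant import r, snapshot
def pts(s):
    d=s["depth"]; K=np.array(s["mtx"]); v,u=np.mgrid[:d.shape[0],:d.shape[1]]
    p=np.stack([(u-K[0,2])/K[0,0]*d,-(v-K[1,2])/K[1,1]*d,-d],-1)
    o=np.array(s["orientation"]); M=R.from_quat(o).as_matrix() if o.size==4 else o.reshape(3,3)
    return p@M.T+np.array(s["eye"])
def save(s,n): cv2.imwrite("pics/"+n,s["color"][:,:,::-1])
E
python3 - <<'E'
from h import *
st=r.get_state(); print({k:np.round(v,3).tolist() for k,v in st.items()})
a=snapshot("top"); b=snapshot("side")
np.savez("s0.npz",tp=pts(a),sp=pts(b),tc=a["color"],sc=b["color"])
for s in(a,b): print(s["eye"],s["orientation"],s["mtx"])
save(a,"top0.png"); save(b,"side0.png")
E
```

```text
{'clock': 0.0, 'q': [1.336, 0.69, -0.195, 1.566, 0.157, 0.903, -0.215], 'qd': [-0.0, 0.001, 0.0, 0.0, 0.001, -0.001, 0.001], 'joint_torque': [-0.0, -52.757, -1.267, -15.343, -0.053, 0.007, 0.0], 'tool_pos': [0.166, -0.602, 0.404], 'eef_rot': [0.991, 0.134, -0.0, -0.001], 'contact_force': [0.836, -0.164, -0.606], 'moment': [-0.011, -0.013, -0.018], 'finger_force': 0.0, 'opening': 1.002}
[0.2472772  0.00449242 1.0972889 ] [-0.07598161  0.06070644  0.70418342 -0.70332584] [[445.09397874   0.         282.9946936 ]
 [  0.         445.09397874 205.97091203]
 [  0.           0.           1.        ]]
[0.1487219  0.65195884 0.8801365 ] [-0.06432416  0.3417812   0.91768536 -0.19209789] [[478.73871964   0.         272.2055394 ]
 [  0.         478.73871964 210.26001938]
 [  0.           0.           1.        ]]
```

View pics/top0.png

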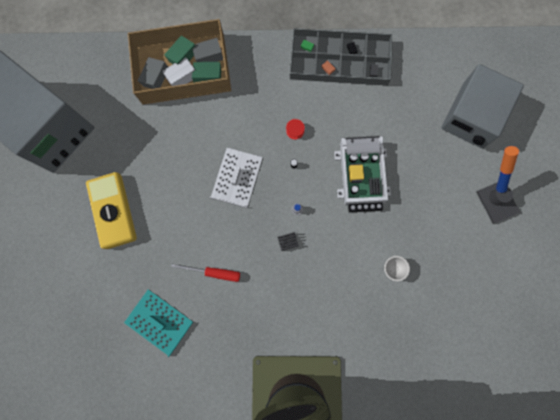

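View pics/side0.png

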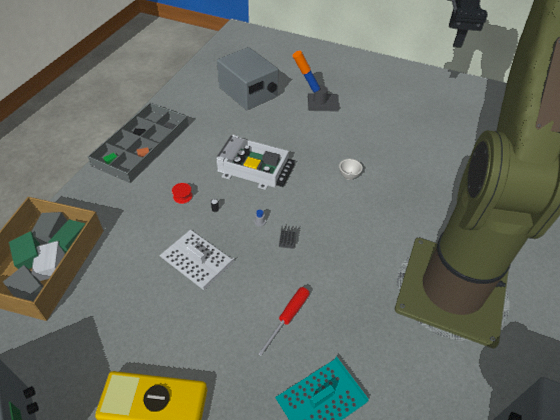

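The top view shows the aluminium cover at pixel (237,178), the turquoise look-alike at (158,322) and the open case at (364,172). The case's leaf and stop wall are at (363,146), and its terminal block is at (365,207). Only these could be taken for the cover: the aluminium plate (237,178), the turquoise plate (158,322) and the white pieces in the box (180,70). By the description I choose (237,178). Next come a close crop and measurements.

Run:
```python
from h import *
D=np.load("s0.npz")
t=D["tc"];s=D["sc"]
A=cv2.resize(t[140:215,200:275],(400,400),interpolation=cv2.INTER_CUBIC)
B=cv2.resize(s[220:295,155:240],(400,400),interpolation=cv2.INTER_CUBIC)
cv2.imwrite("pics/crop1.png",np.hstack([A,B])[:,:,::-1])
P=D["tp"]
def box(m,n):
    c=max(cv2.findContours(m.astype(np.uint8),0,2)[0],key=cv2.contourArea)
    mm=np.zeros(m.shape,np.uint8);cv2.drawContours(mm,[c],-1,1,-1)
    p=P[(mm>0)]; (x,y),(w,h),a=cv2.minAreaRect((p[:,:2]*1000).astype(np.float32)); print(n,x,y,w,h,a,len(p),np.percentile(p[:,2],[5,50,95]).round(4))
hsv=cv2.cvtColor(t,cv2.COLOR_RGB2HSV); br=(hsv[...,1]<40)&(hsv[...,2]>140)
reg=np.zeros(br.shape,bool);reg[140:215,200:275]=1
box(reg&(br|(P[...,2]>.006)),"cover")
rib=reg&(P[...,2]>.024);box(rib,"rib")
fl=reg&(P[...,2]>.0085)&(P[...,2]<.022)
p=P[fl];print("mid z pts",len(p)); print(p[::6].round(3).tolist())
reg[:]=0;reg[125:220,325:400]=1
box(reg&(P[...,2]>.03)&(P[...,2]<.06),"case z>.03")
q=P[reg&(P[...,2]>.036)];print(q.min(0),q.max(0))
print(P[60:61,260:290:10,2],P[230,330:340,2])
```

```text
cover 425.1750183105469 123.89546966552734 400.6695861816406 151.93019104003906 13.102813720703125 2060 [-0.001   0.0028  0.0206]
rib 398.26129150390625 88.72895812988281 343.9896545410156 35.20044708251953 23.315139770507812 92 [0.0265 0.0303 0.0336]
mid z pts 75
[[0.573, 0.117, 0.009], [0.551, 0.14, 0.012], [0.535, 0.144, 0.012], [0.529, 0.146, 0.015], [0.519, 0.159, 0.015], [0.486, 0.213, 0.013], [0.484, 0.201, 0.012], [0.478, 0.185, 0.013], [0.476, 0.173, 0.013], [0.47, 0.16, 0.016], [0.468, 0.148, 0.014], [0.465, 0.135, 0.013], [0.461, 0.128, 0.011]]
case z>.03 430.0953369140625 -131.15853881835938 147.1272735595703 430.86895751953125 72.27790832519531 2702 [0.0061 0.033  0.0501]
[ 0.2472772  -0.22204818  0.03603387] [0.63049206 0.00449242 1.0972889 ]
[[-0.00016849  0.00040729 -0.00123706]] [-0.00044239  0.0045168   0.00429338 -0.00279584  0.00075788 -0.00129729
 -0.00210297 -0.00170755  0.00045953 -0.00135355]
```

View pics/crop1.png

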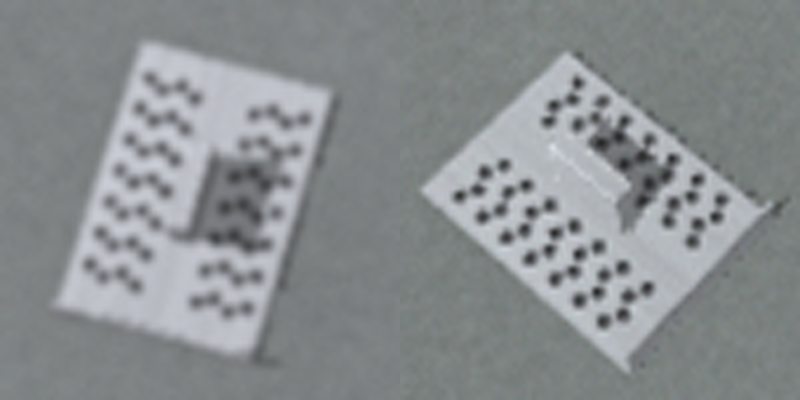

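The crop confirms the choice: an aluminium plate with rib and vent holes. Its folded flange is at the lower (near, low-x) edge, crop (160,330), so the plain edge is the upper one and points along world +x. The first fit let in pixels with no depth reading, so I'll measure again with ray casting.

```bash
cat >> h.py <<'E'
def cast(s,uv,z):
    K=np.array(s["mtx"]); uv=np.atleast_2d(uv).astype(float)
    d=np.stack([(uv[:,0]-K[0,2])/K[0,0],-(uv[:,1]-K[1,2])/K[1,1],-np.ones(len(uv))],1)
    d=d@R.from_quat(s["orientation"]).as_matrix().T; e=np.array(s["eye"])
    return e+d*((z-e[2])/d[:,2])[:,None]
def rect(p): return [round(float(v),2) for g in cv2.minAreaRect((p[:,:2]*1000).astype(np.float32)) for v in np.atleast_1d(g)]
E
python3 - <<'E'
from h import *
for name,rc,rk in (("top",(140,215,200,275),(125,220,325,400)),("side",(220,295,150,245),(125,195,205,305))):
    s=snapshot(name);P=pts(s);ok=s["depth"]>0
    hsv=cv2.cvtColor(s["color"],cv2.COLOR_RGB2HSV)
    for n,g in(("cover",rc),("case",rk)):
        reg=np.zeros(ok.shape,bool);reg[g[0]:g[1],g[2]:g[3]]=1
        if n=="cover":
            m=(reg&(hsv[...,1]<30)&(hsv[...,2]>150)).astype(np.uint8)
            c=max(cv2.findContours(m,0,2)[0],key=cv2.contourArea)
            print(name,"cover rect z3",rect(cast(s,cv2.convexHull(c)[:,0],.003)))
            q=P[reg&ok&(P[...,2]>.023)];print(" rib",rect(q),q.mean(0).round(4),len(q))
            q=P[reg&ok&(P[...,2]>.008)&(P[...,2]<.018)&(P[...,0]<.5)];print(" flange",rect(q),len(q),np.polyfit(q[:,1],q[:,0],1))
        else:
            q=P[reg&ok&(P[...,2]>.036)&(P[...,2]<.06)];print(" case >36",rect(q),len(q))
            q=P[reg&ok&(P[...,2]>.0435)&(P[...,2]<.06)];print(" leaf",rect(q),np.percentile(q[:,2],[5,50,95]).round(4),len(q))
            q=P[reg&ok&(P[...,2]>.037)&(P[...,2]<.0425)];print(" rim",rect(q),len(q))
    A=s["color"][rk[0]:rk[1],rk[2]:rk[3]]
    cv2.imwrite(f"pics/case_{name}.png",cv2.resize(A,None,fx=5,fy=5,interpolation=2)[:,:,::-1])
import cv2
a=cv2.imread("pics/case_top.png");b=cv2.imread("pics/case_side.png");a=cv2.resize(a,(280,350))
cv2.imwrite("pics/case2.png",np.hstack([a,b]))
print(a.shape,b.shape)
E
```

```text
top cover rect z3 [538.87, 147.93, 97.67, 138.35, 74.02]
 rib [538.29, 148.74, 12.46, 44.13, 75.65] [0.5381 0.1485 0.0303] 90
 flange [482.35, 165.32, 94.46, 21.33, 74.36] 48 [0.28857213 0.42520427]
 case >36 [548.85, -169.62, 161.66, 100.9, 2.86] 1101
 leaf [550.33, -168.57, 158.51, 99.6, 2.36] [0.0445 0.0483 0.0523] 626
 rim [548.2, -169.72, 160.36, 100.77, 2.86] 374
side cover rect z3 [538.35, 151.03, 100.31, 137.42, 75.84]
 rib [535.25, 151.11, 13.84, 44.13, 76.57] [0.5344 0.1524 0.0292] 119
 flange [470.3, 169.13, 94.33, 4.66, 74.03] 77 [0.29215235 0.42055976]
 case >36 [545.22, -167.47, 163.03, 106.34, 1.94] 716
 leaf [562.02, -164.9, 129.34, 99.38, 1.33] [0.0441 0.0467 0.0502] 376
 rim [542.96, -167.0, 158.6, 106.33, 1.55] 256
(350, 280, 3) (350, 500, 3)
```

View pics/case2.png

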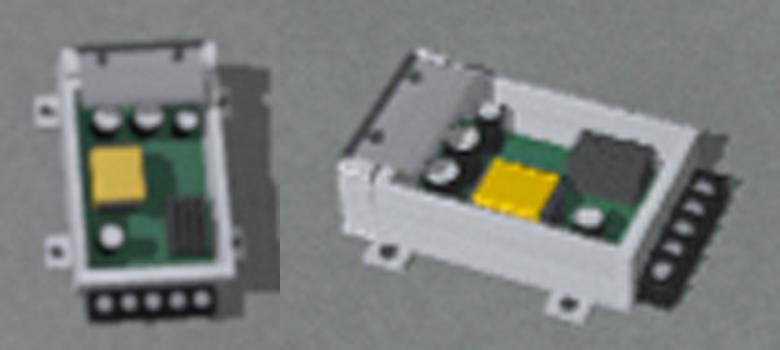

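Case crop: the leaf and stop wall are at the far (world +x) end, left crop (145,75), and the terminal block is at the near end (150,305). That makes case x ≈ world x with a yaw of about 2–3°. I'll move past the case so the wrist camera can refine this.

move_arm([
  [0.032,-0.0255,0,0,0.088],
  [0.032,-0.0255,0,0,0.088],
  [0.032,-0.0255,0,0,0.088],
  [0.032,-0.0255,0,0,0.088],
  [0.032,-0.0255,0,0,0.088],
  [0.032,-0.0255,0,0,0.088],
  [0.032,-0.0255,0,0,0.088],
  [0.032,-0.0255,0,0,0.088],
  [0.032,-0.0255,0,0,0.088],
  [0.032,-0.0255,0,0,0.088],
])

```text
clock: 1.03
tool_pos: [0.4076, -0.27, 0.4048]
eef_rot: [0.991, 0.134, 0.0, 0.0]
contact_force: [0.7, -0.8, 0.3]
opening: 0.995
finger_force: 0.0
```

move_arm([
  [0.032,-0.0255,0,0,0.088],
  [0.032,-0.0255,0,0,0.088],
  [0,0,0,0.11,0.088],
  [0,0,0,0.11,0.088],
  [0,0,0,0,0.088],
])

```text
clock: 1.45
tool_pos: [0.4554, -0.2046, 0.4046]
eef_rot: [1.0, 0.024, -0.0, 0.0]
contact_force: [-0.3, -0.5, -0.1]
opening: 0.999
finger_force: 0.0
```

Run:
```python
from h import *
st=r.get_state(); print(st["clock"],np.round(st["tool_pos"],4),R.from_quat(st["eef_rot"]).as_euler("xyz",degrees=True).round(2),np.round(st["q"],2))
s=snapshot("wrist"); print(s["eye"],s["orientation"],s["mtx"][0],R.from_quat(s["orientation"]).as_matrix()[:,2]); save(s,"w1.png")
np.savez("w1.npz",**s)
```

```text
1.45 [ 0.4554 -0.2046  0.4046] [1.7999e+02 1.0000e-02 2.7600e+00] [ 0.38  0.52 -0.08  1.94  0.06  0.68 -1.26]
[ 0.52633344 -0.20039867  0.3849222 ] [-0.10131222  0.09706142 -0.68298985  0.71682619] [376.59408636   0.         275.42500589] [0.27754277 0.01266258 0.96062983]
```

View pics/w1.png

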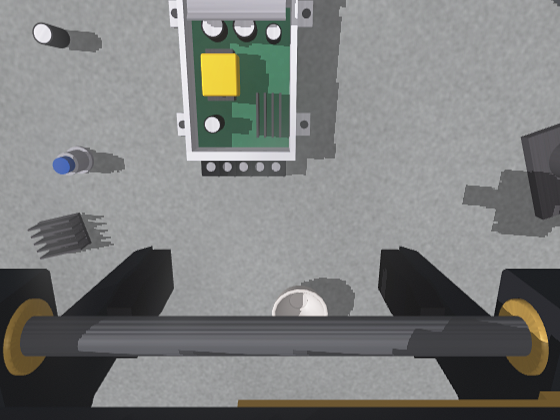

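The wrist view shows the case rim from about (190,158) to (295,158), running up to the leaf at (235,10). I'll move on so the whole case is in view.

move_arm([
  [0.03,-0.01,-0.01,0,0.088],
  [0.03,-0.01,-0.01,0,0.088],
  [0.03,0,0,0,0.088],
  [0,0,0,0,0.088],
  [0,0,0,0,0.088],
])

```text
clock: 1.92
tool_pos: [0.5445, -0.1813, 0.4244]
eef_rot: [1.0, 0.026, 0.0, -0.0]
contact_force: [-1.0, 0.5, -0.9]
opening: 1.0
finger_force: 0.0
```

Run:
```python
from h import *
s=snapshot("wrist"); np.savez("w2.npz",**s); save(s,"w2.png")
P=pts(s); ok=(s["depth"]>0)&(P[...,0]>.44)&(P[...,0]<.66)&(abs(P[...,1]+.169)<.07)
hsv=cv2.cvtColor(s["color"],cv2.COLOR_RGB2HSV)
for lo,hi in((.036,.044),(.044,.06),(.036,.06)):
    m=ok&(P[...,2]>lo)&(P[...,2]<hi)&(hsv[...,1]<40)
    q=P[m]; print(lo,rect(q),len(q),np.median(q[:,2]).round(4))
# outer side edges: per x-bin extremes of wall points
m=ok&(P[...,2]>.036)&(P[...,2]<.044)&(hsv[...,1]<40)&(hsv[...,2]>120); q=P[m]
xs=np.arange(.48,.60,.004); L=[];Rr=[]
for x in xs:
    b=q[abs(q[:,0]-x)<.002]; L.append(np.percentile(b[:,1],99.5));Rr.append(np.percentile(b[:,1],.5))
L=np.array(L);Rr=np.array(Rr)
for e in(L,Rr):
    f=np.polyfit(xs,e,1); print("edge yaw",np.degrees(np.arctan(f[0])).round(2),np.polyval(f,.549).round(4),np.std(e-np.polyval(f,xs)).round(5))
# near and far ends
ys=np.arange(-.205,-.135,.004)
m=ok&(P[...,2]>.036)&(P[...,2]<.056); q=P[m]
for f in(min,max):
    e=np.array([np.percentile(q[abs(q[:,1]-y)<.002][:,0],.5 if f is min else 99.5) for y in ys]); g=np.polyfit(ys,e,1)
    print("end",np.polyval(g,-.169).round(4),np.degrees(np.arctan(-g[0])).round(2),np.std(e-np.polyval(g,ys)).round(5))
g=P[(s["depth"]>0)&(abs(P[...,0]-.5)<.02)&(abs(P[...,1]+.02)<.06)];print("bench z",np.median(g[:,2]),len(g))
```

```text
0.036 [542.84, -167.33, 153.78, 100.16, 2.74] 2452 0.0405
0.044 [604.14, -164.35, 44.38, 100.12, 2.97] 4838 0.0483
0.036 [546.24, -167.19, 160.54, 100.23, 2.79] 7290 0.0475
edge yaw 2.7 -0.1173 0.00027
edge yaw 2.76 -0.2167 0.00026
end 0.4665 2.89 0.00016
end 0.6266 2.97 3e-05
bench z 0.0008037352477829884 3768
```

View pics/w2.png

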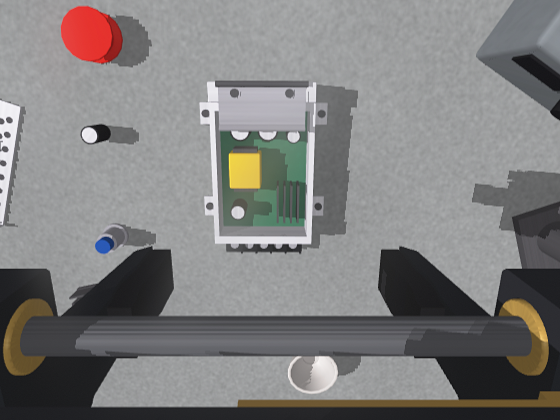

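In the wrist view the case spans (215,85)–(312,242) with the leaf at (262,105). The fit gives a centre of (0.546,−0.167) and a yaw of 2.8°. The cover shows at the left edge (5,165), so I'll go over to it now.

move_arm([
  [0.001,-0.04,0.008,0,0.088],
  [0.001,-0.04,0.008,0,0.088],
  [0.001,-0.04,0.008,0,0.088],
  [0.001,-0.04,0.008,0,0.088],
  [0.001,-0.04,0.008,0,0.088],
  [0.001,-0.04,0.008,0,0.088],
  [0.001,-0.04,0.008,0,0.088],
  [0.001,-0.04,0.008,0,0.088],
])

```text
clock: 2.63
tool_pos: [0.5351, 0.1388, 0.3603]
eef_rot: [1.0, 0.024, -0.001, 0.001]
contact_force: [1.2, 0.6, -0.4]
opening: 0.998
finger_force: 0.0
```

move_arm([
  [0,0,0,0.107,0.088],
  [0,0,0,0.107,0.088],
  [0,0,0,0.107,0.088],
  [0,0,0,0,0.088],
  [0,0,0,0,0.088],
])

```text
clock: 3.05
tool_pos: [0.5356, 0.1375, 0.3607]
eef_rot: [0.991, -0.135, -0.0, 0.001]
contact_force: [0.8, -0.0, 0.2]
opening: 0.997
finger_force: 0.0
```

```bash
cat >> h.py <<'E'
def togo(x,y,yaw=None):
    st=r.get_state(); M=R.from_quat(st["eef_rot"]).as_matrix(); p=np.array(st["tool_pos"]); ty=np.degrees(np.arctan2(M[1,0],M[0,0]))
    print("tool",p.round(4),"yaw",ty.round(2),"tool dx,dy",(M.T@np.array([x-p[0],y-p[1],0])).round(4), "spin",None if yaw is None else np.radians(ty-yaw).round(4),"F",np.round(st["contact_force"],1),"q",np.round(st["q"],2))
def coverfit(s,z0=0.):
    P=pts(s); ok=(s["depth"]>0); hsv=cv2.cvtColor(s["color"],cv2.COLOR_RGB2HSV)
    c=ok&(hsv[...,1]<45)&(hsv[...,2]>90)
    return P,c
E
python3 - <<'E'
from h import *
s=snapshot("wrist"); np.savez("w3.npz",**s); save(s,"w3.png")
P,c=coverfit(s); near=(s["depth"]>0)&(np.hypot(P[...,0]-.5385,P[...,1]-.1485)<.1)
rib=near&(P[...,2]>.024)&(P[...,2]<.04); print("rib",rect(P[rib]),rib.sum(),np.median(P[rib][:,2]))
hsv=cv2.cvtColor(s["color"],cv2.COLOR_RGB2HSV)
m=(near&(hsv[...,2]>150)).astype(np.uint8); k=max(cv2.findContours(m,0,2)[0],key=cv2.contourArea)
print("plate",rect(cast(s,cv2.convexHull(k)[:,0],.003)))
fl=near&(P[...,2]>.009)&(P[...,2]<.017)&(P[...,0]<.5); print("flange",rect(P[fl]),fl.sum())
togo(.5385,.1485,-15.4)
E
```

```text
rib [536.59, 151.33, 11.91, 43.84, 74.04] 764 0.03144057064808156
plate [544.01, 153.59, 183.78, 198.81, 45.43]
flange [471.24, 170.58, 95.63, 3.25, 73.99] 426
tool [0.5358 0.1377 0.3607] yaw -15.48 tool dx,dy [-0.0003 -0.0111 -0.    ] spin -0.0014 F [-0.1 -0.2  0.1] q [-0.38  0.65  0.07  1.84 -0.07  0.65 -2.11]
```

View pics/w3.png

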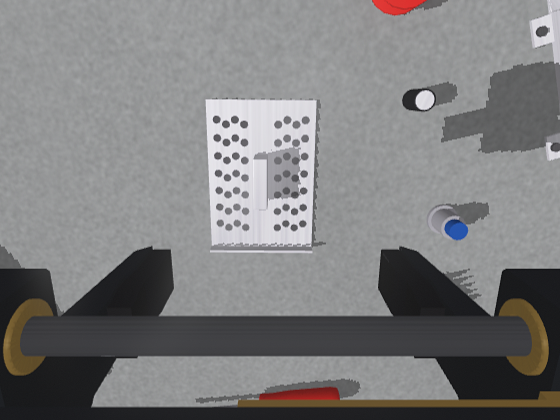

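The wrist view shows the cover upright in the picture: plate (207,100)–(313,250), rib (260,185), flange at the bottom (260,248), nothing near the fingers. The rib fit gives (0.537,0.151) with a yaw of −16.0°. Now I'll descend, keeping the fingertips about 4–5 mm above the bench and so above the plate.

move_arm([
  [-0.0023,-0.0127,0.02,0.009,0.088],
  [0,0,0.035,0,0.088],
  [0,0,0.035,0,0.088],
  [0,0,0.035,0,0.088],
  [0,0,0.03,0,0.088],
  [0,0,0.015,0,0.088],
  [0,0,0,0,0.088],
  [0,0,0,0,0.088],
])

```text
clock: 3.77
tool_pos: [0.5373, 0.151, 0.1904]
eef_rot: [0.99, -0.14, -0.001, 0.0]
contact_force: [0.2, -0.4, 0.5]
opening: 1.0
finger_force: 0.0
```

```bash
python3 -c "
from h import *
togo(.537,.1505,-16)
s=snapshot('wrist');save(s,'w4.png')"
```

```text
tool [0.5373 0.151  0.1904] yaw -16.07 tool dx,dy [-0.0002  0.0005  0.    ] spin -0.0013 F [ 0.2 -0.4  0.5] q [-0.38  0.94  0.03  1.9  -0.09  0.3  -2.12]
```

View pics/w4.png

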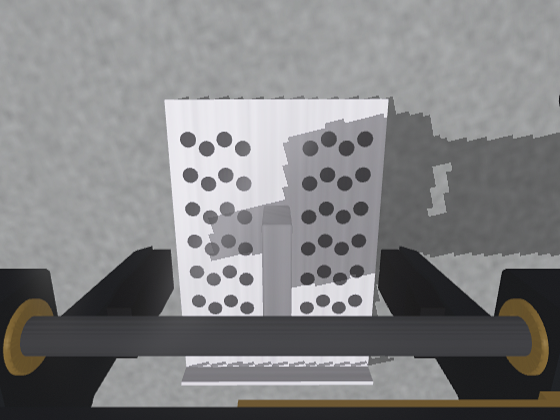

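The rib, at (277,265), is centred between the fingers at (165,…) and (385,…), and square to them. I'll go down 19 mm and close.

move_arm([
  [0,0,0.0095,0,0.088],
  [0,0,0.0095,0,0.088],
  [0,0,0,0,0.088],
  [0,0,0,0,0.03],
  [0,0,0,0,0.005],
  [0,0,0,0,0.005],
  [0,0,0,0,0.005],
  [0,0,0,0,0.005],
  [0,0,0,0,0.005],
  [0,0,0,0,0.005],
], newtons=45)

```text
clock: 4.65
tool_pos: [0.5374, 0.1517, 0.1718]
eef_rot: [0.99, -0.14, 0.0, 0.0]
contact_force: [0.9, 0.0, 0.0]
opening: 0.492
finger_force: 0.0
```

move_arm([
  [0,0,0,0,0.005],
  [0,0,0,0,0.005],
  [0,0,0,0,0.005],
  [0,0,0,0,0.005],
  [0,0,0,0,0.005],
  [0,0,0,0,0.005],
  [0,0,0,0,0.005],
  [0,0,0,0,0.005],
])

```text
clock: 5.32
tool_pos: [0.5374, 0.1515, 0.1717]
eef_rot: [0.99, -0.14, -0.0, 0.0]
contact_force: [0.0, -0.8, 0.9]
opening: 0.131
finger_force: 45.0
```

move_arm([
  [0,0,-0.01,0,0.005],
  [0,0,-0.02,0,0.005],
  [0,0,-0.03,0,0.005],
  [0,0,-0.03,0,0.005],
  [0,0,0,0,0.005],
  [0,0,0,0,0.005],
  [0,0,0,0,0.005],
])

```text
clock: 5.9
tool_pos: [0.5371, 0.1517, 0.2616]
eef_rot: [0.99, -0.14, -0.0, 0.0]
contact_force: [-0.9, 0.6, -1.3]
opening: 0.134
finger_force: 45.0
```

```bash
cat >> h.py <<'E'
def held(s):
    """cover pose from wrist depth: plate plane, front edge, sides, in the tool frame"""
    st=r.get_state(); M=R.from_quat(st["eef_rot"]).as_matrix(); T=(pts(s)-np.array(st["tool_pos"]))@M
    ok=(s["depth"]>0)&(T[...,0]>.028)&(T[...,0]<.10)&(abs(T[...,1])<.06)&(abs(T[...,2]-.166)<.02)
    q=T[ok]; f=np.linalg.lstsq(np.c_[q[:,:2],np.ones(len(q))],q[:,2],rcond=None)[0]
    res=q[:,2]-np.c_[q[:,:2],np.ones(len(q))]@f; q=q[abs(res)<.003]
    f=np.linalg.lstsq(np.c_[q[:,:2],np.ones(len(q))],q[:,2],rcond=None)[0]
    ys=np.arange(-.04,.041,.004); e=np.array([q[abs(q[:,1]-y)<.002][:,0].max() for y in ys]); g=np.polyfit(ys,e,1)
    xs=np.arange(.034,.06,.003); a=np.array([[q[abs(q[:,0]-x)<.0015][:,1].min(),q[abs(q[:,0]-x)<.0015][:,1].max()] for x in xs])
    print("plate top in tool: z0 %.4f slopes %.4f %.4f | front edge x %.4f yaw %.4f | sides %.4f %.4f mid %.4f"%(f[2],f[0],f[1],np.polyval(g,0),-g[0],*a.mean(0),a.mean()),len(q))
E
python3 - <<'E'
from h import *
togo(.537,.1505,-16)
s=snapshot("wrist"); save(s,"w5.png"); held(s)
E
```

```text
tool [0.5371 0.1517 0.2616] yaw -16.1 tool dx,dy [0.0003 0.0012 0.    ] spin -0.0017 F [-0.9  0.6 -1.3] q [-0.39  0.82  0.05  1.89 -0.09  0.44 -2.13]
plate top in tool: z0 0.1675 slopes 0.0024 0.0015 | front edge x 0.0686 yaw 0.0001 | sides -0.0491 0.0471 mid -0.0010 24913
```

View pics/w5.png

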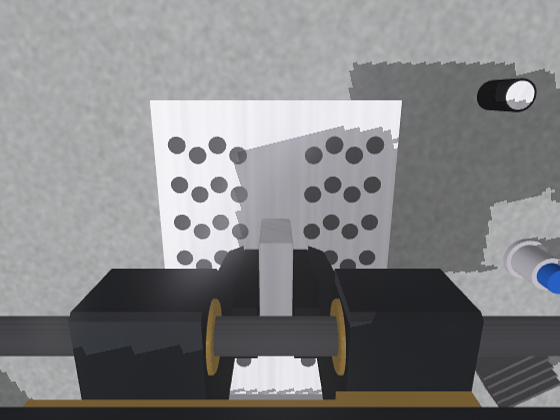

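The cover is held level and square in the fingers: the plate runs from (150,100) to (400,100) at its front edge and the rib is at (276,250). Its plain edge is 68.6 mm ahead of the TCP. Next I'll turn to the case's yaw and carry it over to a point behind the leaf.

move_arm([
  [0,0,0,-0.08,0.005],
  [0,0,0,-0.09,0.005],
  [0,0,0,-0.09,0.005],
  [0,0,0,-0.07,0.005],
])

```text
clock: 6.28
tool_pos: [0.5368, 0.1515, 0.2601]
eef_rot: [1.0, 0.027, -0.002, 0.0]
contact_force: [-0.2, -0.5, -1.4]
opening: 0.132
finger_force: 45.0
```

move_arm([
  [-0.003,0.02,0,0,0.005],
  [-0.0058,0.035,0,0,0.005],
  [-0.0058,0.035,0,0,0.005],
  [-0.0058,0.035,0,0,0.005],
  [-0.0058,0.035,0,0,0.005],
  [-0.0058,0.035,0,0,0.005],
  [-0.0058,0.035,0,0,0.005],
  [-0.0058,0.035,0,0,0.005],
  [-0.0058,0.035,0,0,0.005],
  [-0.003,0.02,0,0,0.005],
])

```text
clock: 7.12
tool_pos: [0.4989, -0.1752, 0.2603]
eef_rot: [1.0, 0.022, -0.002, 0.001]
contact_force: [-0.3, -0.0, -1.0]
opening: 0.129
finger_force: 45.0
```

move_arm([
  [0,0,0,0,0.005],
  [0,0,0,0,0.005],
  [0,0,0,0,0.005],
])

```text
clock: 7.37
tool_pos: [0.5006, -0.1694, 0.2608]
eef_rot: [1.0, 0.025, -0.001, -0.001]
contact_force: [0.6, 0.3, -2.0]
opening: 0.136
finger_force: 45.0
```

Run:
```python
from h import *
togo(.5005,-.1705,2.8)
s=snapshot("wrist"); save(s,"w6.png"); held(s)
P=pts(s); v=s["depth"]>0
m=v&(P[...,2]>.044)&(P[...,2]<.06)&(P[...,0]>.575)&(P[...,0]<.66)&(abs(P[...,1]+.168)<.06)
print("leaf/wall wrist",rect(P[m]),m.sum(),np.percentile(P[m],[1,99],axis=0).round(4).tolist())
q=P[m]; ys=np.arange(-.205,-.13,.004); e=np.array([q[abs(q[:,1]-y)<.002][:,0].max() for y in ys]); g=np.polyfit(ys,e,1); print("far end x at y=-.168",np.polyval(g,-.168).round(4),np.degrees(np.arctan(-g[0])).round(2))
t=snapshot("top"); save(t,"t6.png"); P=pts(t); v=t["depth"]>0
m=v&(P[...,2]>.07)&(P[...,2]<.105)&(P[...,0]>.51)&(P[...,0]<.62)&(abs(P[...,1]+.17)<.07); print("cover front top cam",rect(P[m]),P[m].max(0).round(4),m.sum())
m=v&(P[...,2]>.044)&(P[...,2]<.06)&(P[...,0]>.575)&(P[...,0]<.66)&(abs(P[...,1]+.168)<.06);print("leaf top",rect(P[m]),m.sum())
```

```text
tool [ 0.5006 -0.1694  0.2608] yaw 2.86 tool dx,dy [-0.0001  0.0011 -0.    ] spin 0.001 F [ 0.6  0.3 -2. ] q [ 0.31  0.79 -0.12  1.97  0.22  0.39 -1.49]
plate top in tool: z0 0.1683 slopes 0.0028 0.0015 | front edge x 0.0682 yaw 0.0012 | sides -0.0485 0.0478 mid -0.0004 24667
leaf/wall wrist [598.15, -164.85, 31.03, 99.99, 2.9] 12344 [[0.5821, -0.2096, 0.0452], [0.6142, -0.119, 0.0523]]
far end x at y=-.168 0.6134 2.93
cover front top cam [541.99, -134.07, 31.21, 60.33, 88.9] [ 0.5718 -0.1188  0.0978] 164
leaf top [606.71, -152.25, 44.62, 70.16, 7.8] 349
```

View pics/w6.png

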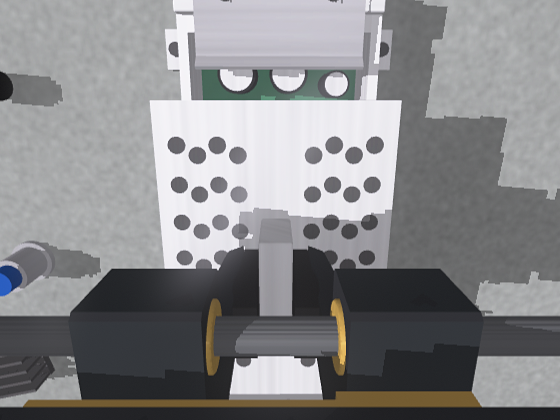

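The cover sits behind the leaf lip: cover front edge at row 100, leaf front at row 67. Laterally it is centred to within about 1 mm. Now I'll lower it to just above the rim.

move_arm([
  [0,0,0.01,0,0.005],
  [0,0,0.015,0,0.005],
  [0,0,0.01,0,0.005],
  [0,0,0.006,0,0.005],
  [0,0,0.003,0,0.005],
  [0,0,0.002,0,0.005],
  [0,0,0,0,0.005],
  [0,0,0,0,0.005],
])

```text
clock: 8.13
tool_pos: [0.5009, -0.1705, 0.216]
eef_rot: [1.0, 0.024, 0.0, 0.0]
contact_force: [0.7, 0.7, -0.8]
opening: 0.136
finger_force: 45.0
```

move_arm([
  [0,0,0.001,0,0.005],
  [0,0,0.001,0,0.005],
  [0,0,0,0,0.005],
  [0,0,0,0,0.005],
])

```text
clock: 8.47
tool_pos: [0.5007, -0.1706, 0.2139]
eef_rot: [1.0, 0.024, 0.0, 0.0]
contact_force: [0.5, -0.3, -1.5]
opening: 0.132
finger_force: 45.0
```

move_arm([
  [0,0,0.001,0,0.005],
  [0,0,0,0,0.005],
  [0,0,0,0,0.005],
])

```text
clock: 8.72
tool_pos: [0.5007, -0.1705, 0.2127]
eef_rot: [1.0, 0.024, -0.0, 0.0]
contact_force: [0.1, -0.0, -2.1]
opening: 0.138
finger_force: 45.0
```

move_arm([
  [0,0,0.001,0,0.005],
  [0,0,0,0,0.005],
  [0,0,0,0,0.005],
])

```text
clock: 8.97
tool_pos: [0.5008, -0.1705, 0.2117]
eef_rot: [1.0, 0.024, 0.0, 0.0]
contact_force: [0.2, 0.2, -1.2]
opening: 0.132
finger_force: 45.0
```

move_arm([
  [0,0,0.0005,0,0.005],
  [0,0,0,0,0.005],
  [0,0,0,0,0.005],
])

```text
clock: 9.22
tool_pos: [0.5007, -0.1705, 0.2116]
eef_rot: [1.0, 0.024, 0.0, 0.0]
contact_force: [-0.2, 0.8, 5.8]
opening: 0.129
finger_force: 45.0
```

move_arm([
  [0,0,0.0005,0,0.005],
  [0,0,0,0,0.005],
  [0,0,0,0,0.005],
])

```text
clock: 9.47
tool_pos: [0.5007, -0.1705, 0.2116]
eef_rot: [1.0, 0.024, 0.0, 0.0]
contact_force: [-1.0, 1.2, 10.5]
opening: 0.132
finger_force: 45.0
```

Run:
```python
from h import *
togo(.5394,-.1685,2.85)
s=snapshot("wrist"); held(s); P=pts(s); v=s["depth"]>0
m=v&(P[...,2]>.044)&(P[...,2]<.06)&(P[...,0]>.577)&(P[...,0]<.66)&(abs(P[...,1]+.168)<.06)
print("leaf wrist",rect(P[m]),np.percentile(P[m],[0.5,99.5],axis=0).round(4).tolist())
```

```text
tool [ 0.5007 -0.1705  0.2116] yaw 2.79 tool dx,dy [ 0.0388 -0.0001  0.    ] spin -0.001 F [-1.   1.2 10.5] q [ 0.29  0.88 -0.08  1.99  0.23  0.28 -1.51]
plate top in tool: z0 0.1705 slopes -0.0497 0.0022 | front edge x 0.0999 yaw -0.0004 | sides -0.0510 0.0490 mid -0.0010 28969
leaf wrist [592.99, -165.01, 20.51, 80.42, 2.82] [[0.5816, -0.2047, 0.0462], [0.6041, -0.1255, 0.0527]]
```

The cover rests on the rim (contact at TCP z = 0.2116 m, stiffness about 10 N/mm). I'll ease the press slightly and slide along +x.

move_arm([
  [0,0,-0.0005,0,0.005],
  [0.002,0,0,0,0.005],
  [0.002,0,0,0,0.005],
  [0.002,0,0,0,0.005],
  [0.002,0,0,0,0.005],
  [0.002,0,0,0,0.005],
  [0.002,0,0,0,0.005],
  [0.002,0,0,0,0.005],
  [0.002,0,0,0,0.005],
  [0,0,0,0,0.005],
])

```text
clock: 10.35
tool_pos: [0.5117, -0.1705, 0.2115]
eef_rot: [1.0, 0.023, -0.007, 0.0]
contact_force: [-13.9, -0.3, 18.5]
opening: 0.135
finger_force: 45.0
```

move_arm([
  [0.002,0,0,0,0.005],
  [0.002,0,0,0,0.005],
  [0.002,0,0,0,0.005],
  [0.002,0,0,0,0.005],
  [0.002,0,0,0,0.005],
  [0,0,0,0,0.005],
])

```text
clock: 10.85
tool_pos: [0.5218, -0.1702, 0.2116]
eef_rot: [1.0, 0.023, -0.007, 0.0]
contact_force: [-12.3, -0.1, 18.8]
opening: 0.133
finger_force: 45.0
```

Run:
```python
from h import *
togo(.5394,-.1685,2.85)
s=snapshot("wrist"); save(s,"w7.png"); P=pts(s); v=s["depth"]>0
m=v&(P[...,2]>.0445)&(P[...,2]<.06)&(P[...,0]>.57)&(P[...,0]<.66)&(abs(P[...,1]+.168)<.04)
print(np.percentile(P[m],[.5,99.5],axis=0).round(4).tolist())
for x in np.arange(.580,.62,.004):
    k=m&(abs(P[...,0]-x)<.001)
    if k.sum(): print(round(x,3),np.median(P[k][:,2]).round(4),end="; ")
```

```text
tool [ 0.5218 -0.1702  0.2116] yaw 2.68 tool dx,dy [ 0.0177 -0.0009 -0.0002] spin -0.0029 F [-12.3  -0.1  18.8] q [ 0.28  0.9  -0.09  1.92  0.22  0.35 -1.51]
[[0.5756, -0.207, 0.0447], [0.6223, -0.1284, 0.0524]]
0.58 0.0447; 0.584 0.0513; 0.588 0.0487; 0.592 0.0479; 0.596 0.0479; 0.6 0.0478; 0.604 0.0478; 0.608 0.0478; 0.612 0.0479; 0.616 0.048; 0.62 0.0479;
```

View pics/w7.png

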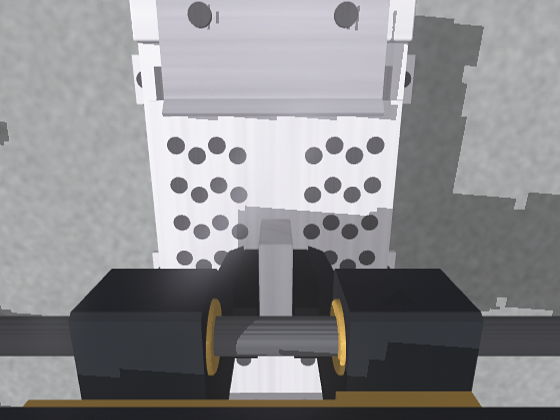

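The plate's front edge has gone in under the leaf: lip at row 110, leaf flat and unraised at 47.8 mm. The friction is high (12 N sideways, 19 N down), so I'll ease the press a little and keep sliding.

move_arm([
  [0,0,-0.0005,0,0.005],
  [0,0,-0.0003,0,0.005],
  [0,0,0,0,0.005],
])

```text
clock: 11.15
tool_pos: [0.527, -0.1692, 0.2118]
eef_rot: [1.0, 0.024, 0.0, -0.0]
contact_force: [-0.5, -0.7, -0.9]
opening: 0.134
finger_force: 45.0
```

move_arm([
  [0.002,0,0,0,0.005],
  [0.002,0,0,0,0.005],
  [0.002,0,0,0,0.005],
  [0,0,0,0,0.005],
])

```text
clock: 11.48
tool_pos: [0.5334, -0.1688, 0.2119]
eef_rot: [1.0, 0.025, 0.001, -0.0]
contact_force: [0.1, -0.5, -0.0]
opening: 0.129
finger_force: 45.0
```

```bash
python3 -c "
from h import *
togo(.5394,-.1685,2.85); st=r.get_state(); print(R.from_quat(st['eef_rot']).as_matrix()[:,2].round(4),np.round(st['moment'],2))"
```

```text
tool [ 0.5334 -0.1688  0.2119] yaw 2.81 tool dx,dy [0.006 0.    0.   ] spin -0.0006 F [ 0.1 -0.5 -0. ] q [ 0.28  0.9  -0.1   1.9   0.22  0.36 -1.51]
[ 1.1e-03  1.0e-04 -1.0e+00] [0.1  0.12 0.02]
```

move_arm([
  [0.0015,0,0,0,0.005],
  [0.0015,0,0,0,0.005],
  [0,0,0,0,0.005],
])

```text
clock: 11.73
tool_pos: [0.5362, -0.1687, 0.212]
eef_rot: [1.0, 0.025, 0.001, 0.0]
contact_force: [0.3, -0.1, -1.7]
opening: 0.133
finger_force: 45.0
```

move_arm([
  [0.001,0,0,0,0.005],
  [0,0,0,0,0.005],
  [0,0,0,0,0.005],
])

```text
clock: 11.98
tool_pos: [0.5369, -0.1687, 0.212]
eef_rot: [1.0, 0.024, 0.0, 0.0]
contact_force: [-0.1, -0.1, -0.7]
opening: 0.135
finger_force: 45.0
```

move_arm([
  [0.001,0,0,0,0.005],
  [0,0,0,0,0.005],
  [0,0,0,0,0.005],
])

```text
clock: 12.23
tool_pos: [0.5378, -0.1687, 0.212]
eef_rot: [1.0, 0.024, 0.0, 0.0]
contact_force: [0.2, -0.5, -0.0]
opening: 0.13
finger_force: 45.0
```

move_arm([
  [0.001,0,0,0,0.005],
  [0,0,0,0,0.005],
  [0.0005,0,0,0,0.005],
  [0,0,0,0,0.005],
])

```text
clock: 12.57
tool_pos: [0.5392, -0.1686, 0.212]
eef_rot: [1.0, 0.024, 0.0, 0.0]
contact_force: [-0.3, -0.3, -1.6]
opening: 0.127
finger_force: 45.0
```

move_arm([
  [0.001,0,0,0,0.005],
  [0,0,0,0,0.005],
  [0,0,0,0,0.005],
])

```text
clock: 12.82
tool_pos: [0.5399, -0.1686, 0.212]
eef_rot: [1.0, 0.024, -0.0, -0.0]
contact_force: [-0.9, 0.4, -0.8]
opening: 0.131
finger_force: 45.0
```

move_arm([
  [0.001,0,0,0,0.005],
  [0,0,0,0,0.005],
  [0,0,0,0,0.005],
])

```text
clock: 13.07
tool_pos: [0.5403, -0.1686, 0.2119]
eef_rot: [1.0, 0.024, -0.001, -0.0]
contact_force: [-3.4, -0.4, 0.6]
opening: 0.136
finger_force: 45.0
```

Contact with the stop shows at x ≈ 0.540 m, where it was expected. I'll confirm with another small push.

move_arm([
  [0.0007,0,0,0,0.005],
  [0,0,0,0,0.005],
  [0,0,0,0,0.005],
])

```text
clock: 13.32
tool_pos: [0.5405, -0.1686, 0.2118]
eef_rot: [1.0, 0.024, -0.002, -0.0]
contact_force: [-5.3, -0.9, 2.1]
opening: 0.136
finger_force: 45.0
```

move_arm([
  [0,0,0.0005,0,0.005],
  [0,0,0.0005,0,0.005],
  [0,0,0.0003,0,0.005],
  [0,0,0,0,0.005],
  [0,0,0,0,0.005],
  [0,0,0,0,0.005],
])

```text
clock: 13.82
tool_pos: [0.5405, -0.1685, 0.2116]
eef_rot: [1.0, 0.024, -0.002, 0.0]
contact_force: [-7.2, 1.2, 11.9]
opening: 0.132
finger_force: 45.0
```

Run:
```python
from h import *
togo(.5404,-.1686,2.8); st=r.get_state(); print(R.from_quat(st['eef_rot']).as_matrix()[:,2].round(4))
s=snapshot("wrist"); save(s,"w8.png"); P=pts(s); v=s["depth"]>0
m=v&(P[...,2]>.0445)&(P[...,2]<.06)&(P[...,0]>.57)&(P[...,0]<.66)&(abs(P[...,1]+.166)<.036)
for x in np.arange(.580,.636,.004):
    k=m&(abs(P[...,0]-x)<.001)
    if k.sum(): print(round(x,3),np.median(P[k][:,2]).round(4),end="; ")
m=v&(P[...,2]>.04)&(P[...,2]<.0455)&(P[...,0]>.56)&(P[...,0]<.58)&(abs(P[...,1]+.166)<.07);print("\ncover z",np.median(P[m][:,2]),"y",np.percentile(P[m][:,1],[.5,99.5]))
```

```text
tool [ 0.5405 -0.1685  0.2116] yaw 2.78 tool dx,dy [-0.0001  0.0001  0.    ] spin -0.0004 F [-7.2  1.2 11.9] q [ 0.28  0.91 -0.1   1.87  0.22  0.38 -1.51]
[-3.5e-03 -3.0e-04 -1.0e+00]
0.58 0.0448; 0.584 0.0513; 0.588 0.0487; 0.592 0.0478; 0.596 0.0479; 0.6 0.0479; 0.604 0.0479; 0.608 0.0479; 0.612 0.0479; 0.616 0.0481; 0.62 0.048; 0.624 0.0504; 0.628 0.0497; 
cover z 0.04348675434341519 y [-0.21540379 -0.11685577]
```

View pics/w8.png

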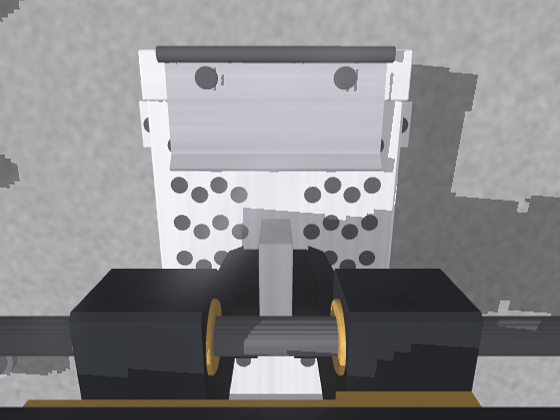

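The cover is home: its front edge is under the leaf, whose lip is at row 165 and which lies flat at 47.9 mm. The cover's sides line up with the case walls, and it is pressing with about 12 N at 0.004 rad tilt. I'm handing the job in.

```bash
python3 -c "
from h import *
print(r.finish_job())"
```

```text
the job is handed in; nothing more can be done
None
```

I handed the job in with the cover slid in under the leaf against the stop, still gripped at 45 N and pressed on the rim with about 12 N, the leaf down; no verdict came back, and I viewed 12 pictures, two over the limit of 10.

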